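# Press the triangular inlay home

### The arm

A 6-joint arm with a two-finger parallel gripper is mounted at the origin on the work surface. World frame = base frame: x ahead of the robot, y to its left, z up, the work surface at z = 0. Lengths are in m, angles in rad, forces in N, time in s.
With the tool pointing down it reaches from about 0.4 to 0.925 m from the base axis. Payload 12.5 kg.
Tool frame: the origin (TCP) lies between the finger pads; the fingertips stand robot.nose_length ahead of it and the grasp point (between the pads) lies 5 mm behind it (robot.nose_length is the distance from the TCP to the fingertips, in m); z points along the fingers, y is the line along which they close (so a half turn about z gives the same grasp; the last joint's range is limited). The gripper opens to 95 mm and grips with 3 to 60 N. Pads are 20 mm wide; open, the fingers measure 119 mm over their backs; the gripper's body (75 mm by 180 mm) begins 59 mm behind the grasp point.
Start: joints at [1.082, 0.491, 1.559, -0, 1.092, -0.106], TCP at [0.233, 0.58, 0.229] pointing down, gripper open.
Joint ranges: [-3.1, 3.1], [-0.84, 2.19], [0.05, 2.79], [-1.13, 4.28], [0.06, 2.93], [-2.69, 2.69]. Speed limits (rad/s): [2.22, 2.22, 2.79, 3.14, 3.14, 3.14].

### API

Orientations are given as a unit quaternion [x, y, z, w].
In Python, from station import sensors, imaging, job, robot gives the robot as it stands.
- The arm moves only by the tool jog_arm, never from a script. Its argument "commands" is a list of rows, each an object of numbers: "dx", "dy", "dz": the shift along the world's x, y, z in mm; "rx", "ry", "rz": the turn, a rotation vector about the world's x, y, z in rad. In form: [{"dx": .., "dy": .., "dz": .., "rx": .., "ry": .., "rz": ..}, ...]. A call has 1 to 10 rows; each row shifts and turns the commanded pose from where the row before left it; what a row does not reach is not made up. A row lasts 1/10 s, in which the tool goes at most 50 mm and 8.59 degrees, less where a joint would pass 70% of its speed; a pose out of reach is approached as far as the arm can. A call is refused whole if a number of a shift passes 50 or a number of a turn 0.15, either way. A call with a gripper value outside its range is refused whole. "grip" is the gripper's target within -1 to 1 (fully open at 1, half-way at 0, shut at -1), set as the call begins (left out, the last holds). The fingers move at their own pace and stop on an object; the grip force is fixed at half the most. Time passes only in rows, so rows that do not move let the fingers close. It gives the time, the measured TCP pose, the force, the opening and the grip force at its end, in the units of the state.
- sensors.get_state(): the state, without advancing time (a new reading comes with each control period).
- imaging.read_camera(name): name is "scene" or "top" or "wrist"; returns the picture (384x512x3 uint8, blue, green, red); there is no depth.
- imaging.get_calibration(name): a dict with "K" (3x3 intrinsics, pixels), "R" (3x3) and "t" (3): a world point X has camera coordinates R X + t. Camera axes: x right, y down, z forward; pixel columns grow to the right and rows downward; lengths in m; the calibration is good to about 2 mm. A picture is of the moment at which its call begins: read the wrist's pose just before it. get_calibration takes no time and is no camera call; for the wrist camera it gives the pose at the moment of the call.
- job.close_job(): hands the job in; it is judged then, once.
The state is a dict: "t": time; "joints": joint angles; "joint_vel": joint speeds; "tau": joint torques, N m; "position": TCP position; "tcp_rot": TCP orientation; "ft_force": force on the tool from outside, world axes, zero at the start; "wrist_torque": the same for the moment, N m; "grip_width": finger opening in m; "finger_force": force on a finger pad.
Only numpy, scipy, OpenCV 4.12 (cv2) and the standard library are available. Lean on these libraries where they do the work, as an engineer would, in place of code of your own. Each camera call takes 0.05 s, during which the arm holds its last target. There are 200 camera calls.

### The job

On the octagonal table top, press the triangular inlay gently down with the fingertips until it is fully home in its rosette, keep it pressed lightly for about three seconds so that the glue takes, then lift the fingers clear. Do not touch the other four inlays or their rosettes, and leave the loose things on and around the panel where they are.

Things in the scene. Friction and masses are not known exactly. Their poses are not given: they have to be found in the camera images.
- panel: octagonal table top of medium brown wood, 314 mm across the flats, 22 mm thick, fixed to the bench by two bent steel hold-fasts on its rim (65 mm high, 137 to 190 mm from its centre, midway between rosettes). Origin: centre of its underside, on the bench (z = 0). Five rosettes stand on it, 95 mm from its centre, 112 mm apart; which shape sits at which place varies.
- triangle_rosette: low round rosette of dark wood, 64 mm across and 6 mm thick, fixed on the panel's top (its upper face is 28 mm above the bench), with the triangular inlay in its centre. Origin: centre of its underside, 22 mm above the bench.
- triangle_top (a point): centre of the upper face of the triangular inlay: an equal-sided triangle of light wood with 40 mm sides (23 mm from centre to corner, 11.5 mm from centre to side), centred in its rosette. It moves up and down with the inlay: 8 to 10 mm above the rosette's face at the start, 1 mm above it (29 mm above the bench) when fully home.
- triangle_inlay (a joint): how far the triangular inlay is pushed down into its pocket, m: 0 to 0.002 at the start, 0.009 fully home (a hard stop). Negative if pulled out. It slides with a steady friction of about 3 N and stays where it is left.
- round_rosette: rosette of the same make and size (64 mm across, face 28 mm above the bench), with another light wood inlay in its centre: a disc 34 mm across, also 8 to 10 mm proud. To be left alone. Origin: centre of its underside.
- round_inlay (a joint): how far the round inlay is pushed down, m: 0 to 0.002 at the start; must not change.
- square_rosette: rosette of the same make and size (64 mm across, face 28 mm above the bench), with another light wood inlay in its centre: a square of 32 mm, also 8 to 10 mm proud. To be left alone. Origin: centre of its underside.
- square_inlay (a joint): how far the square inlay is pushed down, m: 0 to 0.002 at the start; must not change.
- bar_rosette: rosette of the same make and size (64 mm across, face 28 mm above the bench), with another light wood inlay in its centre: a bar of 46 by 16 mm, its length along the rosette's x, also 8 to 10 mm proud. To be left alone. Origin: centre of its underside.
- bar_inlay (a joint): how far the bar inlay is pushed down, m: 0 to 0.002 at the start; must not change.
- cross_rosette: rosette of the same make and size (64 mm across, face 28 mm above the bench), with another light wood inlay in its centre: a cross of 42 mm span with arms 14 mm wide, also 8 to 10 mm proud. To be left alone. Origin: centre of its underside.
- cross_inlay (a joint): how far the cross inlay is pushed down, m: 0 to 0.002 at the start; must not change.
- finial: loose turned wooden finial, 34 mm across and 42 mm tall, standing upright on the middle of the panel; its top is 64 mm above the bench. Bystander. Origin: centre of its underside.
- sanding_block: loose cork sanding block, 100 x 55 x 34 mm, on the bench beside the panel. Bystander. Origin: centre of its underside.
- mallet: loose wooden mallet lying beside the panel: head 75 x 110 x 55 mm, handle along its x axis, 275 mm long overall. Bystander. Origin: on the bench, under the handle, 90 mm from the head's centre.
- glue: loose white plastic glue bottle, 48 mm across and 115 mm tall, upright on the bench beyond the panel's rim. Bystander. Origin: centre of its underside.
- tape: loose ring of wood, 90 mm across, 24 mm tall, lying flat on the bench beyond the panel. Bystander. Origin: centre of its underside.
- chisel: loose hand tool with a wooden handle, 190 mm long, 26 mm thick, lying on the bench beyond the panel. Bystander. Origin: under the middle of its length.
- bud_vase: loose turned bud vase of dark wood, 52 mm across and 80 mm tall, upright on the bench near the panel. Bystander. Origin: centre of its underside.

How it is judged:
On the way:
1. the triangular inlay is fully home (within 1.5 mm) and kept pressed by the fingers with more than 0.5 N for 1.5 s (value of joint triangle_inlay above 0.0075 m and contact force between the fingers and triangle_rosette above 0.5 N), for 1.5 s.
At the end, for the whole second after the job is handed in: The triangular inlay is pushed down at least 7.5 of its 9 mm (within 1.5 mm of fully home); the other four inlays are still as proud as they were (their joints between -1 and 3 mm), and every loose thing is at rest within 15 mm of where it started (value of joint triangle_inlay above 0.0075 m and value of joint round_inlay between -0.001 and 0.003 m and value of joint square_inlay between -0.001 and 0.003 m and value of joint bar_inlay between -0.001 and 0.003 m and value of joint cross_inlay between -0.001 and 0.003 m and distance of each of finial, sanding_block, mallet, glue, tape, chisel, bud_vase from where it was at the start of the episode below 0.015 m and linear speed of each of finial, sanding_block, mallet, glue, tape, chisel, bud_vase below 0.02 m/s); the robot touches nothing.
It fails at once if another rosette or its inlay is touched (contact force between any of the fingers, the arm and round_rosette above 0.5 N or contact force between any of the fingers, the arm and square_rosette above 0.5 N or contact force between any of the fingers, the arm and bar_rosette above 0.5 N or contact force between any of the fingers, the arm and cross_rosette above 0.5 N).
It fails at once if the triangular inlay is pulled out instead of pressed (value of joint triangle_inlay below -0.002 m).
It fails at once if the triangular inlay, its rosette or the panel is pressed with more than 40 N (contact force between any of the fingers, the arm and triangle_rosette above 40 N or contact force between any of the fingers, the arm and panel above 40 N).
It fails at once if a loose bystander is shifted, lifted or knocked by more than 15 mm (distance of any of finial, sanding_block, mallet, glue, tape, chisel, bud_vase from where it was at the start of the episode above 0.015 m).
It also fails if it takes over 35 s, if anything falls off the work surface, if the arm or the gripper's body presses on something with over 40 N, if the wrist force passes 120 N, or if a joint passes its speed limit or range.

## Working session

There is one attempt and no reset: what is moved stays moved. The work goes in short steps, Python scripts to look and compute and a tool call to move; the robot and the scene stay as the last step left them, time stands still between calls to the robot, and variables do not carry over. Pictures are saved under pics/ and viewed, at most 10 in all, crops included, and the job is handed in when it is done.

Besides the shell and the picture viewer there is one more tool, called after "Call:" as a command line: name --argument value ..., lists and objects as JSON in quotes. jog_arm: Moves the arm, as the interface text tells. Its arguments: {"type":"object","properties":{"commands":{"type":"array"},"grip":{"type":"number"}},"required":["commands"]}

```bash
mkdir -p pics; python3 - <<'E'
from station import sensors, imaging, job, robot
import cv2
for n in ("top","scene"):
    im=imaging.read_camera(n); cv2.imwrite(f"pics/{n}0.png",im)
    c=imaging.get_calibration(n); print(n,c)
s=sensors.get_state(); print({k:s[k] for k in("t","position","tcp_rot","ft_force","grip_width")}, robot.nose_length)
E
```

```text
top {'K': array([[377.13704845,   0.        , 258.2913795 ],
       [  0.        , 377.13704845, 193.98631586],
       [  0.        ,   0.        ,   1.        ]]), 'R': array([[ 0.13181736, -0.99127342,  0.00109263],
       [-0.96755706, -0.12890313, -0.21729548],
       [ 0.21554008,  0.02758614, -0.97610526]]), 't': array([-0.0414562 ,  0.60215011,  0.92371799])}
scene {'K': array([[358.65704224,   0.        , 253.6434343 ],
       [  0.        , 358.65704224, 193.00501689],
       [  0.        ,   0.        ,   1.        ]]), 'R': array([[ 0.60358703,  0.79728792,  0.00382966],
       [ 0.49091204, -0.36785168, -0.78974078],
       [-0.62824204,  0.47855732, -0.61342875]]), 't': array([-0.39437138, -0.22327886,  1.14431117])}
{'t': 0.1, 'position': array([0.23333883, 0.57958982, 0.22812874]), 'tcp_rot': array([ 1.90229768e-01,  9.81739473e-01, -4.73724922e-04, -1.31927413e-04]), 'ft_force': array([ 0.51280959, -0.61193957,  0.6131704 ]), 'grip_width': 0.09479223001115691} 0.014
```

View pics/top0.png

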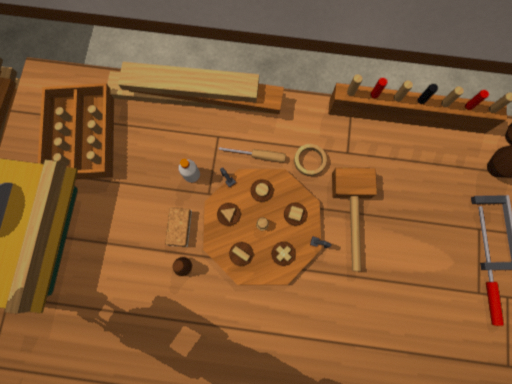

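View pics/scene0.png

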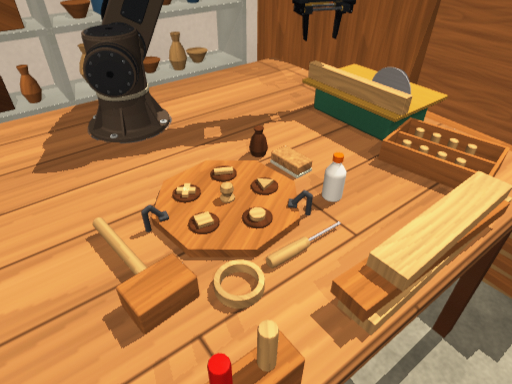

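The top view shows the triangle at (229,214), with round (262,189), square (296,213), cross (284,253) and bar (241,253). The glue bottle is at (188,170) and a hold-fast at (228,177). The scene view has the triangle at (264,185).

```bash
cat > h.py <<'E'
import numpy as np, cv2
def ray(c,uv,z):
    d=c["R"].T@np.linalg.inv(c["K"])@[*uv,1]; o=-c["R"].T@c["t"]
    return o+d*(z-o[2])/d[2]
E
python3 - <<'E'
from station import imaging
from h import *
seeds={"top":dict(tri=(229,214),rnd=(262,189),sq=(296,213),cross=(284,253),bar=(241,253)),
"scene":dict(tri=(264,185),rnd=(257,215),sq=(204,222),cross=(186,191),bar=(223,173))}
P={}
for n in seeds:
    im=cv2.imread(f"pics/{n}0.png"); c=imaging.get_calibration(n)
    V=im.max(2); dark=((V<105)*255).astype('uint8')
    cs,_=cv2.findContours(dark,cv2.RETR_EXTERNAL,cv2.CHAIN_APPROX_NONE)
    for k,s in seeds[n].items():
        b=[q for q in cs if 100<cv2.contourArea(cv2.convexHull(q))<3000 and cv2.pointPolygonTest(cv2.convexHull(q),s,False)>=0]
        if not b: print(n,k,"none"); continue
        h=cv2.convexHull(max(b,key=cv2.contourArea)); (u,v),ax,_=cv2.fitEllipse(h)
        p=ray(c,(u,v),.026); P[n,k]=p; print(n,k,np.round((u,v),1),np.round(ax,1),p.round(4))
    if n=="top":
        Q=np.array([P[n,k] for k in P if k[0]==n]); 
        print("pairwise",[round(float(np.linalg.norm(a-b)),3) for i,a in enumerate(Q) for b in Q[i+1:]])
        print("glue cap",ray(c,(184,162),.112).round(3),"finial",ray(c,(262,223),.05).round(3),"holdfast",ray(c,(227,174),.06).round(3),"vase",ray(c,(182,265),.08).round(3))
        m=cv2.inRange(im[204:226,217:241],(90,130,160),(255,255,255))
        cs,_=cv2.findContours(m,0,1); q=max(cs,key=cv2.contourArea); a,t=cv2.minEnclosingTriangle(q)
        t=t.reshape(3,2)+(217,204); print("tri corners",[ray(c,x,.037).round(4) for x in t], ray(c,t.mean(0),.037).round(4))
        cv2.imwrite("pics/crop.png",cv2.resize(im[150:290,170:340],None,fx=4,fy=4,interpolation=2))
E
```

```text
top tri [228.5 214.1] [22.1 23.3] [0.5453 0.112  0.026 ]
top rnd [261.8 190.4] [21.9 22.5] [0.6225 0.0313 0.026 ]
top sq [295.  213.9] [22.  23.1] [ 0.5698 -0.0662  0.026 ]
top cross [283.2 253.4] [23.4 23.9] [ 0.4606 -0.0468  0.026 ]
top bar [241.1 253.7] [23.1 23.8] [0.4451 0.0632 0.026 ]Traceback (most recent call last):
  File "<stdin>", line 16, in <module>
KeyError: ('top', ('top', 'tri'))
```

```bash
python3 - <<'E'
from station import imaging
from h import *
seeds=dict(tri=(264,185),rnd=(257,215),sq=(204,222),cross=(186,191),bar=(223,173))
im=cv2.imread("pics/scene0.png"); c=imaging.get_calibration("scene")
cs,_=cv2.findContours(((im.max(2)<105)*255).astype('uint8'),0,1)
for k,s in seeds.items():
    b=[q for q in cs if 100<cv2.contourArea(cv2.convexHull(q))<3000 and cv2.pointPolygonTest(cv2.convexHull(q),s,False)>=0]
    if not b: print(k,"none"); continue
    (u,v),ax,_=cv2.fitEllipse(cv2.convexHull(max(b,key=cv2.contourArea)))
    print(k,np.round((u,v),1),np.round(ax,1),ray(c,(u,v),.026).round(4))
Q=np.array([[.5453,.112],[.6225,.0313],[.5698,-.0662],[.4606,-.0468],[.4451,.0632]])
print("centre",Q.mean(0),"radii",np.linalg.norm(Q-Q.mean(0),axis=1).round(4))
im=cv2.imread("pics/top0.png"); c=imaging.get_calibration("top")
print("glue cap",ray(c,(184,162),.112).round(3),"finial",ray(c,(262,223),.05).round(3),"holdfast",ray(c,(227,174),.06).round(3),"vase",ray(c,(182,265),.08).round(3))
m=cv2.inRange(im[204:226,217:241],(80,130,160),(255,255,255))
cs,_=cv2.findContours(m,0,1); q=max(cs,key=cv2.contourArea); a,t=cv2.minEnclosingTriangle(q)
t=t.reshape(3,2)+(217,204); print("tri",[ray(c,x,.037)[:2].round(4) for x in t], ray(c,t.mean(0),.037).round(4))
cv2.imwrite("pics/crop.png",cv2.resize(im[150:290,170:340],None,fx=4,fy=4,interpolation=2))
E
```

```text
tri [263.5 186.6] [15.4 25.5] [0.5478 0.1088 0.026 ]
rnd [256.7 218.2] [19.  29.3] [0.6257 0.0289 0.026 ]
sq [203.1 224.4] [17.8 30.1] [ 0.5748 -0.0702  0.026 ]
cross none
bar [222.9 174.7] [12.3 24.3] [0.4505 0.0594 0.026 ]
centre [0.52866 0.0187 ] radii [0.0948 0.0947 0.0943 0.0945 0.0947]
glue cap [0.65  0.236 0.112] finial [0.53  0.019 0.05 ] holdfast [0.647 0.129 0.06 ] vase [0.395 0.202 0.08 ]
tri [array([0.5529, 0.1055]), array([0.5494, 0.132 ]), array([0.5308, 0.1075])] [0.5443 0.115  0.037 ]
```

View pics/crop.png

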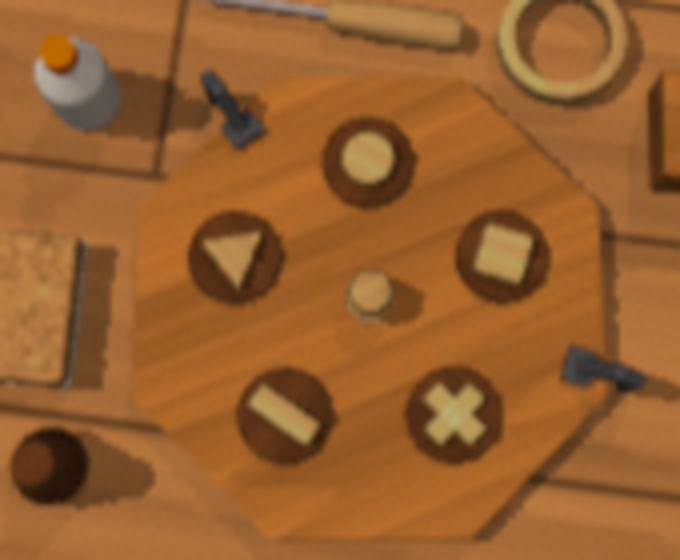

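Both views agree on about (0.546, 0.111), and the 95 mm radius and 112 mm spacing check out. The crop shows the triangle clear of its neighbours. I'll move above it with the fingers shut, going along -y first to stay away from the saw.

Call:
jog_arm --commands '[{"dx":5,"dy":-30},{"dx":10,"dy":-40},{"dx":10,"dy":-40},{"dx":15,"dy":-40},{"dx":30,"dy":-38},{"dx":34,"dy":-36},{"dx":34,"dy":-36},{"dx":34,"dy":-36},{"dx":34,"dy":-36},{"dx":34,"dy":-36}]' --grip -1

```text
invalid input
```

Call:
jog_arm --commands '[{"dx":30,"dy":-36,"dz":-20},{"dx":20,"dy":-30,"dz":-30},{"dx":13,"dy":-20,"dz":-30},{"dx":10,"dy":-15,"dz":-10},{},{},{}]'

```text
invalid input
```

```bash
python3 - <<'E'
from station import sensors, imaging
from h import *
s=sensors.get_state(); c=imaging.get_calibration("wrist")
im=imaging.read_camera("wrist"); cv2.imwrite("pics/w1.png",im)
print(s["position"],s["tcp_rot"],s["ft_force"],s["grip_width"],s["joints"].round(2) if hasattr(s["joints"],"round") else s["joints"])
for z in(.026,.037):
    q=c["K"]@(c["R"]@[.546,.111,z]+c["t"]); print(q[:2]/q[2])
E
```

```text
[0.23333883 0.57958982 0.22812874] [ 1.90229768e-01  9.81739473e-01 -4.73724922e-04 -1.31927413e-04] [ 0.51280959 -0.61193957  0.6131704 ] 0.09479223001115691 [ 1.08  0.49  1.56 -0.    1.09 -0.11]
[ 75.38141013 436.1857921 ]
[ 71.21554788 443.40525173]
```

View pics/w1.png

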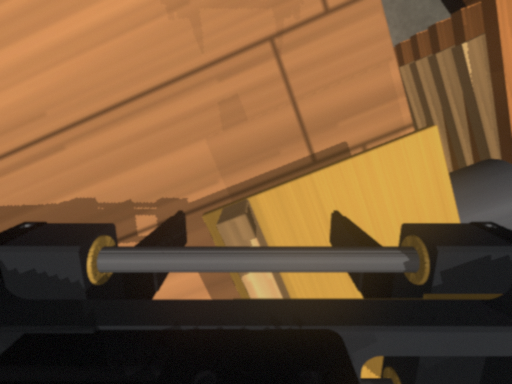

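Both calls were rejected, so each row probably needs all six numbers. The wrist picture shows the saw's yellow top and fence near the fingers, so I'll start by going up a little.

Call:
jog_arm --commands '[{"dx":5,"dy":-25,"dz":15,"rx":0,"ry":0,"rz":0},{"dx":10,"dy":-40,"dz":10,"rx":0,"ry":0,"rz":0},{"dx":10,"dy":-40,"dz":0,"rx":0,"ry":0,"rz":0},{"dx":15,"dy":-40,"dz":0,"rx":0,"ry":0,"rz":0},{"dx":30,"dy":-38,"dz":0,"rx":0,"ry":0,"rz":0},{"dx":34,"dy":-36,"dz":0,"rx":0,"ry":0,"rz":0},{"dx":34,"dy":-36,"dz":0,"rx":0,"ry":0,"rz":0},{"dx":34,"dy":-36,"dz":0,"rx":0,"ry":0,"rz":0},{"dx":34,"dy":-36,"dz":0,"rx":0,"ry":0,"rz":0},{"dx":34,"dy":-36,"dz":0,"rx":0,"ry":0,"rz":0}]' --grip -1

```text
t: 1.15
position: [0.4745, 0.215, 0.2537]
tcp_rot: [0.19, 0.982, 0.0, 0.0]
ft_force: [1.0, 1.1, -0.2]
grip_width: 0.0206
finger_force: 0.0
```

Call:
jog_arm --commands '[{"dx":28,"dy":-36,"dz":-10,"rx":0,"ry":0,"rz":0},{"dx":25,"dy":-34,"dz":-25,"rx":0,"ry":0,"rz":0},{"dx":13,"dy":-24,"dz":-35,"rx":0,"ry":0,"rz":0},{"dx":6,"dy":-11,"dz":-30,"rx":0,"ry":0,"rz":0},{"dx":0,"dy":0,"dz":0,"rx":0,"ry":0,"rz":0},{"dx":0,"dy":0,"dz":0,"rx":0,"ry":0,"rz":0},{"dx":0,"dy":0,"dz":0,"rx":0,"ry":0,"rz":0}]'

```text
t: 1.85
position: [0.5457, 0.1127, 0.1553]
tcp_rot: [0.19, 0.982, 0.0, 0.001]
ft_force: [0.0, 0.8, 0.6]
grip_width: 0.0004
finger_force: 0.0
```

```bash
python3 - <<'E'
from station import sensors, imaging
from h import *
s=sensors.get_state(); c=imaging.get_calibration("wrist")
im=imaging.read_camera("wrist"); cv2.imwrite("pics/w2.png",im)
print(s["position"],s["tcp_rot"],s["ft_force"],s["grip_width"],np.round(s["joints"],2))
for z in(.026,.037):
    q=c["K"]@(c["R"]@[.546,.111,z]+c["t"]); print(q[:2]/q[2])
E
```

```text
[0.54569275 0.11267133 0.15527476] [1.89777303e-01 9.81826587e-01 3.61109952e-04 9.99045609e-04] [0.04362332 0.77905178 0.56831594] 0.0003808010783338695 [ 0.08  0.48  1.81  0.    0.85 -1.1 ]
[256.55884908 186.37877514]
[256.52451755 188.91917399]
```

View pics/w2.png

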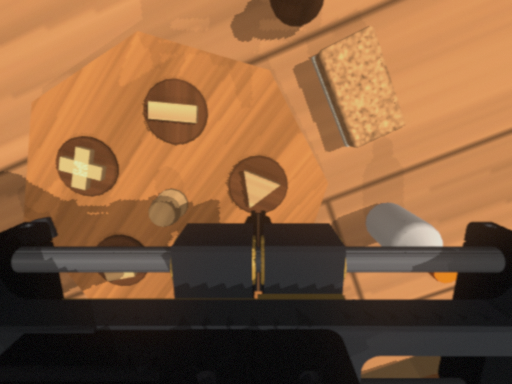

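The rosette is at about (258,184) in the wrist view, where (256.5,186) was predicted, so the position holds to about 2 mm. Descending.

Call:
jog_arm --commands '[{"dx":0,"dy":-1,"dz":-25,"rx":0,"ry":0,"rz":0},{"dx":0,"dy":0,"dz":-30,"rx":0,"ry":0,"rz":0},{"dx":0,"dy":0,"dz":-22,"rx":0,"ry":0,"rz":0},{"dx":0,"dy":0,"dz":-12,"rx":0,"ry":0,"rz":0},{"dx":0,"dy":0,"dz":-4,"rx":0,"ry":0,"rz":0},{"dx":0,"dy":0,"dz":0,"rx":0,"ry":0,"rz":0},{"dx":0,"dy":0,"dz":0,"rx":0,"ry":0,"rz":0}]'

```text
t: 2.6
position: [0.546, 0.111, 0.0618]
tcp_rot: [0.19, 0.982, 0.0, 0.001]
ft_force: [-0.1, -0.0, -0.9]
grip_width: 0.0004
finger_force: 0.0
```

Call:
jog_arm --commands '[{"dx":0,"dy":0,"dz":-4,"rx":0,"ry":0,"rz":0},{"dx":0,"dy":0,"dz":-3,"rx":0,"ry":0,"rz":0},{"dx":0,"dy":0,"dz":-2,"rx":0,"ry":0,"rz":0},{"dx":0,"dy":0,"dz":-2,"rx":0,"ry":0,"rz":0},{"dx":0,"dy":0,"dz":-1,"rx":0,"ry":0,"rz":0},{"dx":0,"dy":0,"dz":-1,"rx":0,"ry":0,"rz":0},{"dx":0,"dy":0,"dz":0,"rx":0,"ry":0,"rz":0}]'

```text
t: 3.3
position: [0.5455, 0.1108, 0.0476]
tcp_rot: [0.19, 0.982, 0.0, 0.0]
ft_force: [0.2, -0.3, -1.2]
grip_width: 0.0003
finger_force: 0.0
```

Call:
jog_arm --commands '[{"dx":0,"dy":0,"dz":-1,"rx":0,"ry":0,"rz":0},{"dx":0,"dy":0,"dz":-1,"rx":0,"ry":0,"rz":0},{"dx":0,"dy":0,"dz":0,"rx":0,"ry":0,"rz":0}]'

```text
t: 3.6
position: [0.5454, 0.1108, 0.0455]
tcp_rot: [0.19, 0.982, 0.0, -0.0]
ft_force: [-0.3, -1.0, 1.4]
grip_width: 0.0005
finger_force: 0.3
```

Call:
jog_arm --commands '[{"dx":0,"dy":0,"dz":-1,"rx":0,"ry":0,"rz":0},{"dx":0,"dy":0,"dz":0,"rx":0,"ry":0,"rz":0}]'

```text
t: 3.8
position: [0.5454, 0.1108, 0.0446]
tcp_rot: [0.19, 0.982, 0.0, -0.0]
ft_force: [-0.1, -0.6, 0.8]
grip_width: 0.0004
finger_force: 0.4
```

Call:
jog_arm --commands '[{"dx":0,"dy":0,"dz":-0.5,"rx":0,"ry":0,"rz":0},{"dx":0,"dy":0,"dz":0,"rx":0,"ry":0,"rz":0}]'

```text
t: 4.0
position: [0.5454, 0.1108, 0.0441]
tcp_rot: [0.19, 0.982, 0.0, 0.0]
ft_force: [-0.5, -0.3, 0.7]
grip_width: 0.0001
finger_force: 0.7
```

Call:
jog_arm --commands '[{"dx":0,"dy":0,"dz":-0.5,"rx":0,"ry":0,"rz":0},{"dx":0,"dy":0,"dz":0,"rx":0,"ry":0,"rz":0}]'

```text
t: 4.2
position: [0.5455, 0.1108, 0.0436]
tcp_rot: [0.19, 0.982, 0.0, 0.0]
ft_force: [-0.2, -0.4, 1.9]
grip_width: 0.0005
finger_force: 0.9
```

Call:
jog_arm --commands '[{"dx":0,"dy":0,"dz":-0.5,"rx":0,"ry":0,"rz":0},{"dx":0,"dy":0,"dz":0,"rx":0,"ry":0,"rz":0}]'

```text
t: 4.4
position: [0.5455, 0.1108, 0.0433]
tcp_rot: [0.19, 0.982, 0.0, 0.0]
ft_force: [-1.2, -0.5, 3.9]
grip_width: 0.0006
finger_force: 2.0
```

Call:
jog_arm --commands '[{"dx":0,"dy":0,"dz":-0.5,"rx":0,"ry":0,"rz":0},{"dx":0,"dy":0,"dz":0,"rx":0,"ry":0,"rz":0}]'

```text
t: 4.6
position: [0.5455, 0.1108, 0.0432]
tcp_rot: [0.19, 0.982, 0.0, 0.0]
ft_force: [-2.1, -1.9, 9.4]
grip_width: 0.0009
finger_force: 4.8
```

The tip stopped at 29 mm with the force rising to 9 N, so the inlay is home. Holding for three seconds.

Call:
jog_arm --commands '[{"dx":0,"dy":0,"dz":0,"rx":0,"ry":0,"rz":0},{"dx":0,"dy":0,"dz":0,"rx":0,"ry":0,"rz":0},{"dx":0,"dy":0,"dz":0,"rx":0,"ry":0,"rz":0},{"dx":0,"dy":0,"dz":0,"rx":0,"ry":0,"rz":0},{"dx":0,"dy":0,"dz":0,"rx":0,"ry":0,"rz":0},{"dx":0,"dy":0,"dz":0,"rx":0,"ry":0,"rz":0},{"dx":0,"dy":0,"dz":0,"rx":0,"ry":0,"rz":0},{"dx":0,"dy":0,"dz":0,"rx":0,"ry":0,"rz":0},{"dx":0,"dy":0,"dz":0,"rx":0,"ry":0,"rz":0},{"dx":0,"dy":0,"dz":0,"rx":0,"ry":0,"rz":0}]'

```text
t: 5.6
position: [0.5455, 0.1108, 0.0432]
tcp_rot: [0.19, 0.982, 0.0, 0.0]
ft_force: [-2.7, -0.2, 9.1]
grip_width: 0.0004
finger_force: 4.8
```

Call:
jog_arm --commands '[{"dx":0,"dy":0,"dz":0,"rx":0,"ry":0,"rz":0},{"dx":0,"dy":0,"dz":0,"rx":0,"ry":0,"rz":0},{"dx":0,"dy":0,"dz":0,"rx":0,"ry":0,"rz":0},{"dx":0,"dy":0,"dz":0,"rx":0,"ry":0,"rz":0},{"dx":0,"dy":0,"dz":0,"rx":0,"ry":0,"rz":0},{"dx":0,"dy":0,"dz":0,"rx":0,"ry":0,"rz":0},{"dx":0,"dy":0,"dz":0,"rx":0,"ry":0,"rz":0},{"dx":0,"dy":0,"dz":0,"rx":0,"ry":0,"rz":0},{"dx":0,"dy":0,"dz":0,"rx":0,"ry":0,"rz":0},{"dx":0,"dy":0,"dz":0,"rx":0,"ry":0,"rz":0}]'

```text
t: 6.6
position: [0.5455, 0.1108, 0.0432]
tcp_rot: [0.19, 0.982, 0.0, 0.0]
ft_force: [-1.9, -0.3, 10.3]
grip_width: 0.0005
finger_force: 4.8
```

Call:
jog_arm --commands '[{"dx":0,"dy":0,"dz":0,"rx":0,"ry":0,"rz":0},{"dx":0,"dy":0,"dz":0,"rx":0,"ry":0,"rz":0},{"dx":0,"dy":0,"dz":0,"rx":0,"ry":0,"rz":0},{"dx":0,"dy":0,"dz":0,"rx":0,"ry":0,"rz":0},{"dx":0,"dy":0,"dz":0,"rx":0,"ry":0,"rz":0},{"dx":0,"dy":0,"dz":0,"rx":0,"ry":0,"rz":0},{"dx":0,"dy":0,"dz":0,"rx":0,"ry":0,"rz":0},{"dx":0,"dy":0,"dz":0,"rx":0,"ry":0,"rz":0},{"dx":0,"dy":0,"dz":0,"rx":0,"ry":0,"rz":0},{"dx":0,"dy":0,"dz":0,"rx":0,"ry":0,"rz":0}]'

```text
t: 7.6
position: [0.5455, 0.1108, 0.0432]
tcp_rot: [0.19, 0.982, 0.0, 0.0]
ft_force: [-2.5, -0.8, 10.1]
grip_width: 0.0003
finger_force: 4.8
```

Call:
jog_arm --commands '[{"dx":0,"dy":0,"dz":2,"rx":0,"ry":0,"rz":0},{"dx":0,"dy":0,"dz":5,"rx":0,"ry":0,"rz":0},{"dx":0,"dy":0,"dz":15,"rx":0,"ry":0,"rz":0},{"dx":0,"dy":0,"dz":25,"rx":0,"ry":0,"rz":0},{"dx":0,"dy":0,"dz":30,"rx":0,"ry":0,"rz":0},{"dx":0,"dy":0,"dz":20,"rx":0,"ry":0,"rz":0},{"dx":0,"dy":0,"dz":15,"rx":0,"ry":0,"rz":0},{"dx":0,"dy":0,"dz":0,"rx":0,"ry":0,"rz":0},{"dx":0,"dy":0,"dz":0,"rx":0,"ry":0,"rz":0}]'

```text
t: 8.5
position: [0.5453, 0.1108, 0.1544]
tcp_rot: [0.19, 0.982, 0.0, 0.0]
ft_force: [-0.1, -0.6, -0.8]
grip_width: 0.0006
finger_force: 0.0
```

```bash
python3 - <<'E'
from station import imaging
import cv2,numpy as np
a=imaging.read_camera("wrist"); b=imaging.read_camera("scene")[130:260,140:360]
b=cv2.resize(b,(512,302),interpolation=2)
cv2.imwrite("pics/end.png",np.vstack([a[:290],b]))
E
```

```text
(no output)
```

View pics/end.png

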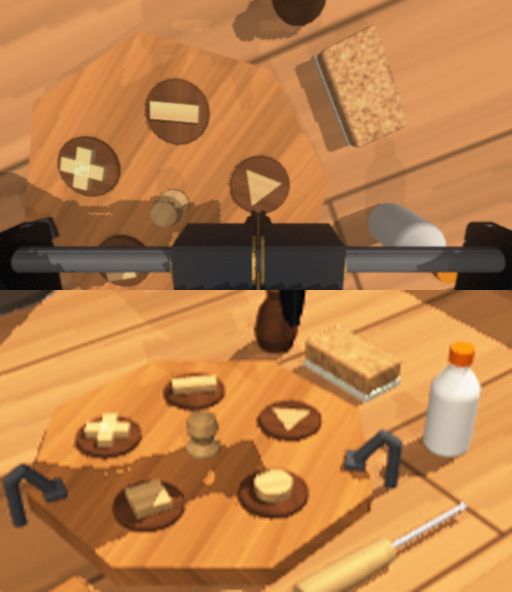

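The triangle now lies flush at (263,187) in the wrist part and (290,418) in the scene part. The other four inlays are still proud and nothing loose has moved.

```bash
python3 -c "
from station import job
print(job.close_job())"
```

```text
the job is handed in; nothing more can be done
None
```

The triangular inlay is fully home after being held at about 10 N for three seconds, the fingers are lifted clear, the last picture shows nothing else disturbed, and the job is handed in (no verdict came back).

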